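Store the showcase light setting with the service key

ROBOT

A 6-joint arm with a two-finger parallel gripper is mounted at the origin on a cart in front of the work surface, level with it; the furniture and walls round the work are solid. World frame = base frame: x ahead of the robot, y to its left, z up, the work surface at z = 0. Lengths are in m, angles in rad, forces in N, time in s.
With the tool pointing down it reaches from about 0.375 to 0.975 m from the base axis. Payload 3.8 kg.
Tool frame: the origin (TCP) lies on the centre line of the jaws, within the pads' length; the fingertips stand 14 mm ahead of it and the grasp point (between the pads) lies 5 mm behind it (bot.finger_overhang is the distance from the TCP to the fingertips, in m); y points along the fingers, x is the direction in which the jaws open and shut, and the axes are right-handed (so a half turn about y gives the same grasp; the last joint's range is limited). The gripper opens to 85 mm and grips with 20 to 120 N. Pads are 22 mm wide; open, the fingers measure 114 mm over their backs; the gripper's body (76 mm by 85 mm) begins 54 mm behind the grasp point. The pads swing forward as they close: fully open they stand 13 mm farther back than shut.
Start: joints at [1.244, 0.264, 1.604, -0, 1.274, -0.037], TCP at [0.193, 0.647, 0.21] pointing down, gripper open.
Joint ranges: [-2.63, 2.63], [-0.94, 2.18], [0.31, 2.57], [-1.31, 4.45], [0, 2.66], [-2.55, 2.55]. Speed limits (rad/s): [2.57, 2.57, 3.14, 3.14, 3.14, 3.14].

INTERFACE

Orientations are given as a rotation vector (axis times angle).
In Python, from workcell import readout, read_camera, bot, spotter gives the robot as it stands.
- The arm moves only by the tool jog_arm, never from a script. Its argument "increments" is a list of rows, each a list of 7 numbers: the shift along the tool's x, y, z in m, then the turn, a rotation vector about the tool's x, y, z in rad, then the opening, from 0 (shut) to 1 (fully open). A call has 1 to 10 rows; each row shifts and turns the pose as measured when the row begins, along the tool's axes as they then stand; what a row does not reach is not made up. A row lasts 1/8 s, in which the tool goes at most 62.5 mm and 10.7 degrees, less where a joint would pass 70% of its speed; a pose out of reach is approached as far as the arm can. A call with a gripper value outside its range is refused whole. The fingers move at their own pace and stop on an object; "force" is the grip in N (left out, the last holds). Time passes only in rows, so rows that do not move let the fingers close. It gives the time, the measured TCP pose, the force and the opening at its end, in the units of the state.
- readout.read_state(): the state, without advancing time (a new reading comes with each control period).
- read_camera(name): name is "side" or "top" or "wrist"; returns a dict with "img" (384x512x3 uint8, blue, green, red), "range_z" (384x512 float32, m along the optical axis (not along the pixel's ray), 0 where there is no reading), "fx", "fy", "cx", "cy" (pixels), "world_from_camera" (4x4, takes a point from camera to world coordinates). Camera axes: x right, y down, z forward; pixel columns grow to the right and rows downward; lengths in m; the calibration is good to about 2 mm. A picture is of the moment at which its call begins.
- bot.finish_job(): hands the job in, once; it reports no verdict.
Trained networks look in a picture, given as the dict that the camera call returned (one of the last four; its "shot" number tells which), for a name from the list of things; names that differ only in an ending like _2 or _b are one class to them, and where a whole thing is asked for, a point or a joint stands for the part that bears it (a point fixed in the world has none). Each returns a list of dicts, best first, with "p" (0 to 1); they miss things now and then, are a little off and sometimes report something else, mostly with a low value. They report only what shows in the picture. A call takes as long as a camera call.
- spotter.masks_of(picture, thing): "mask" (384x512 bool, what is visible of it) and "location" ([column, row] in pixels, amid what is visible of it).
- spotter.spot_point(picture, thing): "location" ([column, row] in pixels: a listed point, or the origin of a listed thing).
The state is a dict: "time": time; "q": joint angles; "joint_vel": joint speeds; "joint_torque": joint torques, N m; "tool_pos": TCP position; "tcp_rot": TCP orientation; "wrist_force": force on the tool from outside, world axes, zero at the start; "torque": the same for the moment, N m; "width": opening from 0.0 (shut) to 1.0 (fully open).
Only numpy, scipy, OpenCV 4.12 (cv2) and the standard library are available. Lean on these libraries where they do the work, as an engineer would, in place of code of your own. Each camera call takes 0.05 s, during which the arm holds its last target. There are 200 camera calls.

TASK

Store the evening light setting of the sweets counter: on the grey light-control box, first set the red-knobbed dimmer lever to the yellow preset pointer (do not move the pointer). Then take the blue-headed key out of its wooden rest, push it fully home in the brass key switch (its pins are sticky: press firmly, and wiggle it if it catches) and turn it clockwise, seen from above, a quarter turn to the stop. The switch springs back, so finish while still gripping the key and holding it turned; the lever must stay at the pointer, and the bell and the ribbon spools are to be left where they stand.

Things in the scene. Friction and masses are not known exactly. Their poses are not given: they have to be found in the camera images.
- console: grey light-control box fixed to the counter, 120 x 200 x 45 mm. Origin: centre of its underside, on the counter; x points away from the robot at yaw 0, y to the left, z up. The dimmer lever is on its left half (+y), the key switch on its right half (-y), 110 mm apart.
- dimmer_hinge (a point): pivot of the dimmer lever, in the plane in which the lever swings, level with the box top (45 mm up); the lever swings about the box's y axis. Axes as the box.
- dimmer_knob (a point): centre of the red knob, a disc of 26 mm diameter with two flat faces, 20 mm apart along the box's y, at the end of the 8 mm dimmer rod, 75 mm from the pivot. Fingers have free room beside both faces; the black scale disc (34 mm radius) stands lower, 14 mm to the right of the lever's plane. The point's axes turn with the lever.
- dimmer (a joint): angle of the dimmer lever, rad, 0 to 1.6: 0 leans 0.8 rad from upright towards the box's -x (the robot), 0.8 is upright, 1.6 leans 0.8 rad to +x. Moved by about 2 N at the knob; it stays where it is left.
- preset (a joint): angle of the yellow preset pointer, rad, with the same zero, pivot axis and sense as the dimmer lever: the lever points as the pointer does when both values are equal. It is only to be read, not to be moved.
- preset_tip (a point): outer tip of the yellow preset pointer at the rim of the black scale disc, 42 mm from the lever's pivot axis, 14 mm to the right of the lever's plane. The point's axes turn with the pointer.
- keyhole (a point): centre of the key slot at the flat face of the brass key switch, 55 mm above the counter; fixed to the box, axes as the box. The slot goes straight down, 35 mm deep; before turning, it is 16 mm long along the box's x and 7 mm wide along its y. Two sprung, sticky pins stand into the slot 10 and 19 mm below the face; pushing the key past them takes about 5 to 12 N.
- lock_slot (a point): the same point as the keyhole, but turning with the brass rotor (x along the slot).
- lock (a joint): angle of the key switch, rad: 0 at rest with the slot along the box's x, grows clockwise seen from above, stop at 1.5 (a quarter turn). A spring turns it back (about 0.07 N m at the stop). The key has about 0.13 rad of play in the slot.
- key: service key, 40 g, standing upright, its blade in the wooden rest. Origin: centre of the shoulder's underside, which lies on the rest's top at the start and on the lock face when fully home; z up, x along the width of blade and head. Blade 14 mm (x) x 5 mm (y), reaching 30 mm down, with a rounded tip; it fits either way round (half turn).
- key_head (a point): middle of the key's flat blue head, 28 mm above the key's origin, the place to grip, across the 10 mm thickness (the key's y). The head is 30 mm (x) x 10 mm (y) and reaches from 11 to 45 mm above the origin; below it is a steel neck 20 x 9 mm.
- key_rest: wooden block fixed to the counter, 54 x 54 x 36 mm, with a slot that holds the key upright along the block's x. Origin: centre of its underside.
- bell: chrome counter bell on a black base, 85 mm across, 59 mm high, bystander; origin at the centre of its underside
- red_spool: spool of red ribbon, 68 mm across, 26 mm high, bystander; origin at the centre of its underside
- green_spool: spool of green ribbon, 72 mm across, 34 mm high, bystander; origin at the centre of its underside

How it is judged:
On the way, in this order (a step that is already met when the one before it is completed fails the run):
1. the dimmer lever points where the yellow preset points, and rests there (angle between the z axis of dimmer_knob and the z axis of preset_tip, either way round below 0.13 rad and velocity of joint dimmer between -0.05 and 0.05 rad/s), for 0.3 s.
2. the key is fully home in the switch, not yet turned (z of key in the frame of lock_slot below 0.004 m and horizontal distance between key and lock_slot below 0.004 m and angle between key's own z axis and vertical below 0.15 rad and value of joint lock below 0.3 rad), for 0.1 s.
3. the key, fully home, has turned the switch a quarter (z of key in the frame of lock_slot below 0.004 m and horizontal distance between key and lock_slot below 0.004 m and angle between key's own z axis and vertical below 0.15 rad and value of joint lock above 1.2 rad), for 0.3 s.
At the end, for the whole second after the job is handed in: The dimmer lever is within 0.13 rad of the yellow pointer; the key is in the switch with its shoulder within 4 mm of the face, within 4 mm of the axis and within 0.15 rad of upright; the fingers grip it (over 2 N) and hold the switch turned clockwise past 1.2 rad (stop at 1.5) (all of step 3 and angle between the z axis of dimmer_knob and the z axis of preset_tip, either way round below 0.13 rad and contact force between the fingers and key above 2 N); the arm keeps its last pose, push and grip.
It fails at once if the bell is pushed more than 20 mm from its place (distance of bell from where it was at the start of the episode above 0.02 m).
It fails at once if the red ribbon spool is pushed more than 20 mm from its place (distance of red_spool from where it was at the start of the episode above 0.02 m).
It fails at once if the green ribbon spool is pushed more than 20 mm from its place (distance of green_spool from where it was at the start of the episode above 0.02 m).
It fails at once if the preset pointer is moved (distance of preset_tip from where it was at the start of the episode above 0.004 m).
It also fails if it takes over 61 s, if anything falls off the work surface, if the arm or the gripper's body presses on something with over 40 N, if the wrist force passes 120 N, or if a joint passes its speed limit or range.

## Working session

There is one attempt and no reset: what is moved stays moved. The work goes in short steps, Python scripts to look and compute and a tool call to move; the robot and the scene stay as the last step left them, time stands still between calls to the robot, and variables do not carry over. Pictures are saved under pics/ and viewed, about 8 in all and at most 12, crops included, and the job is handed in when it is done.

Besides the shell and the picture viewer there is one more tool, called by a JSON object that holds its "name" and its "arguments". jog_arm: Moves the arm, as the interface text tells. Its arguments: {"type":"object","properties":{"increments":{"type":"array"},"force":{"type":"number"}},"required":["increments"]}

```bash
ls; mkdir -p pics; cat > h.py <<'E'
import numpy as np, cv2
from workcell import readout, read_camera, bot, spotter
from scipy.spatial.transform import Rotation as R
def toworld(p,u,v,z):
    c=np.array([(u-p["cx"])/p["fx"]*z,(v-p["cy"])/p["fy"]*z,z,1]); return (p["world_from_camera"]@c)[:3]
def ray(p,u,v):
    T=p["world_from_camera"]; d=T[:3,:3]@np.array([(u-p["cx"])/p["fx"],(v-p["cy"])/p["fy"],1]); return T[:3,3],d
def onz(p,u,v,h):
    o,d=ray(p,u,v); return o+d*(h-o[2])/d[2]
def depth(p,u,v,r=1):
    a=p["range_z"][int(v)-r:int(v)+r+1,int(u)-r:int(u)+r+1]; a=a[a>0]; return float(np.median(a)) if a.size else 0
E
python3 - <<'E'
from h import *
np.set_printoptions(precision=4,suppress=True)
s=readout.read_state(); print(s)
for n in ["side","top"]:
    p=read_camera(n); cv2.imwrite(f"pics/{n}0.png",p["img"]); print(n,p["world_from_camera"][:3],p["fx"],p["cx"],p["cy"])
    for t in ["console","dimmer_hinge","dimmer_knob","preset_tip","keyhole","key","key_head","key_rest","bell","red_spool","green_spool"]:
        for r in spotter.spot_point(p,t)[:2]:
            u,v=r["location"]; z=depth(p,u,v); print(t,round(r["p"],2),np.round([u,v],1),np.round(toworld(p,u,v,z),4))
E
```

```text
pics
{'time': 0.0, 'q': array([ 1.2441,  0.2648,  1.6054, -0.    ,  1.2737, -0.0369]), 'joint_vel': array([ 0.0009, -0.0003,  0.0004,  0.0017,  0.0015,  0.0005]), 'joint_torque': array([  0.0021, -51.5104, -36.7323,  -0.0001,   0.013 ,  -0.    ]), 'tool_pos': array([0.1926, 0.6461, 0.209 ]), 'tcp_rot': array([-1.3338, -0.9918,  0.9949]), 'wrist_force': array([0.3227, 0.4064, 0.732 ]), 'torque': array([0.0562, 0.0083, 0.0406]), 'width': 1.0017569940554432}
side [[-0.9975 -0.0562  0.043   0.5203]
 [-0.0666  0.5424 -0.8375  0.9513]
 [ 0.0238 -0.8383 -0.5447  0.5731]] 371.70055972177556 256.2456692895859 194.94155997938168
console 0.71 [276.2 212.2] [0.5084 0.2138 0.0466]
dimmer_hinge 0.79 [282.5 211.7] [0.4936 0.2245 0.0568]
dimmer_knob 0.75 [304.4 190.3] [0.4455 0.2054 0.1085]
preset_tip 0.42 [196.7 204.3] [0.7151 0.1645 0.0218]
keyhole 0.83 [278.7 185.6] [0.5046 0.1038 0.0555]
keyhole 0.64 [342.1 238.6] [0.354  0.2748 0.0264]
key 0.8 [280.7 273.6] [0.4951 0.4201 0.0466]
key 0.71 [285.4 289.8] [0.4842 0.4387 0.0223]
key_head 0.81 [285.6 263.1] [0.4873 0.4184 0.0736]
key_head 0.56 [308.
[... 311 characters left out ...]
[-0.0113 -0.1577 -0.9874  0.9273]] 362.3955672420952 255.75734808918432 187.6263039230292
console 0.92 [291.6 210. ] [0.4944 0.1491 0.0469]
dimmer_hinge 0.92 [268.5 214. ] [0.4853 0.2059 0.0561]
dimmer_knob 0.47 [271.7 235.6] [0.4322 0.2017 0.1117]
keyhole 0.75 [308.7 203.8] [0.5074 0.1081 0.0559]
keyhole 0.33 [310.6 205. ] [0.5044 0.1036 0.0553]
key 0.65 [186.7 217.6] [0.4826 0.4045 0.0486]
key_head 0.45 [182.4 212.6] [0.4921 0.4085 0.0794]
key_rest 0.83 [189.1 218. ] [0.4823 0.4008 0.0375]
bell 0.68 [294.6 126.6] [0.7061 0.1325 0.0443]
red_spool 0.66 [255.1 271.2] [0.3481 0.2423 0.0017]
red_spool 0.41 [289.1 208.1] [0.4992 0.155  0.047 ]
green_spool 0.6 [209.5 157.3] [0.6345 0.3499 0.0359]
```

```bash
python3 - <<'E'
import cv2
a=cv2.imread("pics/side0.png");b=cv2.imread("pics/top0.png")
cv2.imwrite("pics/s1.png",cv2.resize(a[140:330,150:400],(790,600),interpolation=cv2.INTER_CUBIC))
cv2.imwrite("pics/t1.png",cv2.resize(b[100:290,150:350],(630,599),interpolation=cv2.INTER_CUBIC))
E
```

```text
(no output)
```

View pics/s1.png

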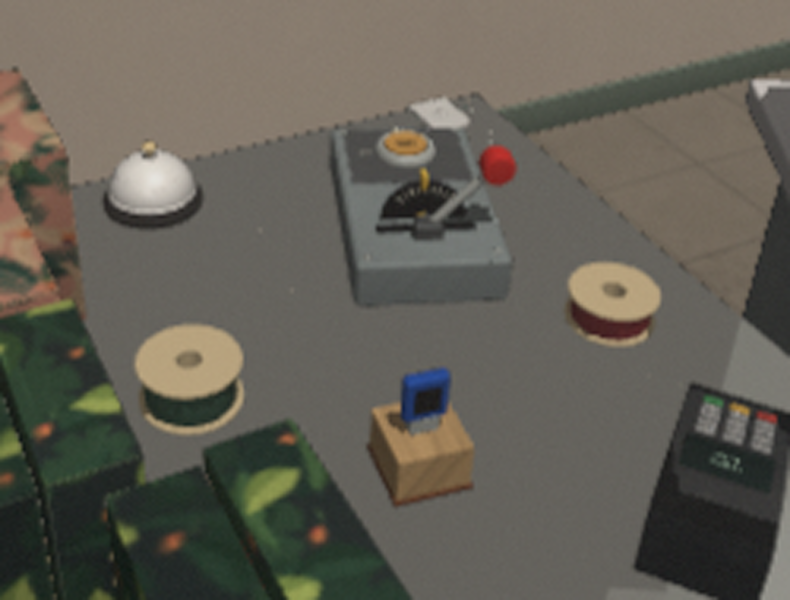

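View pics/t1.png

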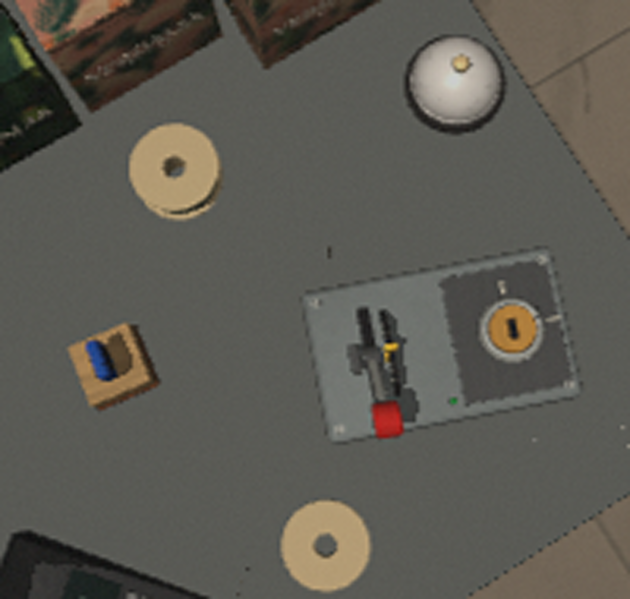

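The side view shows the lever leaning well towards the robot (knob at 497,165 in the crop), the yellow pointer roughly upright (425,180), the key upright in its rest (427,395) and the keyhole at (405,143). In the top view the box is yawed by about 10°. Next I'll measure these from depth and colour.

```bash
cat >> h.py <<'E'
def cloud(p):
    v,u=np.mgrid[0:384,0:512]; z=p["range_z"]; P=np.stack([(u-p["cx"])/p["fx"]*z,(v-p["cy"])/p["fy"]*z,z],-1)
    T=p["world_from_camera"]; W=P@T[:3,:3].T+T[:3,3]; W[z<=0]=np.nan; return W
def rect(W,m):
    q=W[m][:,:2].astype(np.float32); c,sz,a=cv2.minAreaRect(q*1000); return np.array(c)/1000,sz,a,m.sum()
E
python3 - <<'E'
from h import *
np.set_printoptions(precision=4,suppress=True)
for n in ["top","side"]:
    p=read_camera(n); W=cloud(p); hsv=cv2.cvtColor(p["img"],cv2.COLOR_BGR2HSV); H,S,V=[hsv[...,i].astype(int) for i in range(3)]
    x,y,z=[W[...,i] for i in range(3)]
    def box(a,b,c,d,e,f): return (x>a)&(x<b)&(y>c)&(y<d)&(z>e)&(z<f)
    print(n)
    print(" console",rect(W,box(.4,.6,.03,.28,.038,.05)))
    print(" rest",rect(W,box(.4,.58,.36,.5,.031,.041)))
    m=box(.4,.58,.36,.5,.045,.1)&(H>100)&(H<130)&(S>120); print(" head",rect(W,m),W[m].mean(0),W[m].min(0),W[m].max(0), np.argwhere(m).mean(0)[::-1])
    m=box(.35,.6,.1,.3,.06,.15)&((H<8)|(H>172))&(S>150); print(" knob",rect(W,m),W[m].mean(0),W[m].min(0),W[m].max(0),np.argwhere(m).mean(0)[::-1])
    m=box(.4,.6,.1,.28,.046,.12)&(H>20)&(H<34)&(S>150); print(" yellow",m.sum()); print(np.c_[np.argwhere(m)[:,::-1],W[m]])
    m=box(.45,.57,.07,.14,.052,.058); print(" lock",rect(W,m),W[m].mean(0))
    for t in ["dimmer_hinge","preset_tip","preset","keyhole"]:
        for r in spotter.spot_point(p,t)[:2] if t!="preset" else spotter.masks_of(p,t)[:2]: print(" ",t,round(r["p"],2),np.round(r["location"],1))
E
```

```text
top
 console (array([0.4987, 0.1538]), (120.37872314453125, 200.2861785888672), 9.46072006225586, np.int64(3342))
 rest (array([0.4903, 0.4135]), (50.63572692871094, 50.370323181152344), 22.257516860961914, np.int64(332))
 head (array([0.4896, 0.4119]), (27.839248657226562, 8.46593189239502), 21.74403953552246, np.int64(55)) [0.4883 0.4108 0.0786] [0.476  0.4045 0.0538] [0.5029 0.4185 0.0849] [181.4727 214.2545]
 knob (array([0.439 , 0.1994]), (23.79539680480957, 18.403549194335938), 11.731231689453125, np.int64(90)) [0.4389 0.1992 0.1115] [0.4269 0.1897 0.105 ] [0.4514 0.2095 0.1165] [272.7111 232.5333]
 yellow 12
[[272.     209.       0.4941   0.1982   0.0868]
 [273.     209.       0.4942   0.1958   0.0857]
 [274.     209.       0.4939   0.1936   0.0885]
 [275.     209.       0.4937   0.1913   0.0892]
 [272.     210.       0.4916   0.1983   0.0888]
 [273.     210.       0.4918   0.1959   0.0865]
 [274.     210.       0.4917   0.1936   0.0868]
 [275.     210.       0.4916   0.1913   0.0873]
 [273.     211.       0.4901   0.1957   0.0795]
 [272.     212.       0.4904   0.1971   0.050
[... 911 characters left out ...]
8 0.0912] [0.4505 0.2132 0.115 ] [306.9899 191.7475]
 yellow 8
[[283.     194.       0.4946   0.1936   0.0872]
 [284.     194.       0.4922   0.1963   0.0891]
 [284.     195.       0.4922   0.1995   0.0883]
 [284.     196.       0.4919   0.1976   0.0842]
 [283.     197.       0.4941   0.1962   0.0803]
 [284.     197.       0.4918   0.1979   0.0816]
 [283.     198.       0.4939   0.1963   0.0774]
 [284.     198.       0.4916   0.1985   0.0791]]
 lock (array([0.507 , 0.1006]), (46.7613410949707, 47.946250915527344), 43.00886917114258, np.int64(143)) [0.5064 0.104  0.0555]
  dimmer_hinge 0.78 [280.7 213.6]
  preset_tip 0.41 [210.1 266.3]
  keyhole 0.94 [279.  184.4]
  keyhole 0.22 [196.5 207. ]
```

```bash
cat >> h.py <<'E'
def Rd(jawyaw): # tool pointing down, jaw axis x at world yaw
    x=np.array([np.cos(jawyaw),np.sin(jawyaw),0]); y=np.array([0,0,-1.]); return np.c_[x,y,np.cross(x,y)]
def plan(pts,vmax=.05,wmax=.17):
    """pts: list of (tcp pos, R); print rows"""
    s=readout.read_state(); p=s["tool_pos"]; Q=R.from_rotvec(s["tcp_rot"]); print("t",s["time"],"tcp",p.round(4),"w",round(s["width"],3),"F",s["wrist_force"].round(1),"q",s["q"].round(3))
    for P,M in pts:
        M=R.from_matrix(M); w=(M*Q.inv()).as_rotvec(); d=np.array(P)-p
        n=max(1,int(np.ceil(max(np.linalg.norm(d)/vmax,np.linalg.norm(w)/wmax)))); st=R.from_rotvec(w/n)
        print(n,"rows")
        for i in range(n):
            print(np.r_[Q.inv().apply(d/n),Q.inv().apply(w/n)].round(4).tolist()); Q=st*Q; p=p+d/n
PSI=np.deg2rad(9.44); BX=np.array([np.cos(PSI),np.sin(PSI),0]); BY=np.array([-np.sin(PSI),np.cos(PSI),0])
C=np.array([.498,.1547,0]); HINGE=C+.055*BY+[0,0,.045]; HOLE=C-.055*BY+[0,0,.055]; KEY=np.array([.490,.413,.036]); KYAW=np.deg2rad(21.5)
def knob(a): return HINGE+.075*(np.sin(a-.8)*BX+np.cos(a-.8)*np.array([0,0,1]))
E
python3 - <<'E'
from h import *
s=readout.read_state(); M=R.from_rotvec(s["tcp_rot"]).as_matrix(); print(M.round(3)); print("jaw yaw",np.arctan2(M[1,0],M[0,0]), PSI)
print(HINGE,HOLE,knob(.06))
for k in [np.pi/2,-np.pi/2]:
    print("jaw",k); plan([(knob(.06)+[0,0,.085],Rd(PSI+k)),(knob(.06)+[0,0,.003],Rd(PSI+k))])
E
```

```text
[[ 0.286 -0.    -0.958]
 [ 0.958 -0.     0.286]
 [-0.    -1.     0.   ]]
jaw yaw 1.2810133806935857 0.1647590813882647
[0.48897919 0.20895518 0.045     ] [0.50702081 0.10044482 0.055     ] [0.43909244 0.2006607  0.10038514]
jaw 1.5707963267948966
t 1.7 tcp [0.1929 0.6468 0.2104] w 0.998 F [0.2 0.7 0.2] q [ 1.244  0.264  1.604  0.     1.274 -0.037]
11 rows
[-0.0325, 0.0023, -0.033, -0.0, -0.0413, -0.0]
[-0.0338, 0.0023, -0.0317, -0.0, -0.0413, -0.0]
[-0.0351, 0.0023, -0.0302, -0.0, -0.0413, -0.0]
[-0.0363, 0.0023, -0.0288, -0.0, -0.0413, -0.0]
[-0.0375, 0.0023, -0.0272, -0.0, -0.0413, -0.0]
[-0.0386, 0.0023, -0.0257, -0.0, -0.0413, -0.0]
[-0.0396, 0.0023, -0.0241, -0.0, -0.0413, -0.0]
[-0.0406, 0.0023, -0.0224, -0.0, -0.0413, -0.0]
[-0.0414, 0.0023, -0.0207, -0.0, -0.0413, -0.0]
[-0.0423, 0.0023, -0.019, -0.0, -0.0413, -0.0]
[-0.043, 0.0023, -0.0172, -0.0, -0.0413, -0.0]
2 rows
[-0.0, 0.041, 0.0, 0.0, 0.0, 0.0]
[-0.0, 0.041, 0.0, 0.0, 0.0, 0.0]
jaw -1.5707963267948966
t 1.7 tcp [0.1929 0.6468 0.2104] w 0.998 F [0.2 0.7 0.2] q [ 1.244  0.264  1.604  0.     1.274 -0.037]
16 rows
[-0.0223, 0.0016, -0.0227, 0.0, 0.1679, -0.0]
[-0.0182, 0.0016, -0.0261, 0.0, 0.1679, -0.0]
[-0.0136, 0.0016, -0.0288, 0.0, 0.1679, -0.0]
[-0.0086, 0.0016, -0.0307, 0.0, 0.1679, -0.0]
[-0.0033, 0.0016, -0.0317, 0.0, 0.1679, -0.0]
[0.002, 0.0016, -0.0318, 0.0, 0.1679, -0.0]
[0.0073, 0.0016, -0.031, 0.0, 0.1679, -0.0]
[0.0124, 0.0016, -0.0294, 0.0, 0.1679, -0.0]
[0.0171, 0.0016, -0.0269, 0.0, 0.1679, -0.0]
[0.0214, 0.0016, -0.0236, 0.0, 0.1679, -0.0]
[0.025, 0.0016, -0.0197, 0.0, 0.1679, -0.0]
[0.0279, 0.0016, -0.0153, 0.0, 0.1679, -0.0]
[0.0301, 0.0016, -0.0104, 0.0, 0.1679, -0.0]
[0.0314, 0.0016, -0.0052, 0.0, 0.1679, -0.0]
[0.0319, 0.0016, 0.0001, 0.0, 0.1679, -0.0]
[0.0314, 0.0016, 0.0054, 0.0, 0.1679, -0.0]
2 rows
[0.0, 0.041, 0.0, 0.0, -0.0, -0.0]
[0.0, 0.041, 0.0, 0.0, -0.0, -0.0]
```

{"name": "jog_arm", "arguments": {"increments": [[-0.036,0.0025,-0.036,0,-0.045,0,0.6],[-0.037,0.0025,-0.035,0,-0.045,0,0.6],[-0.039,0.0025,-0.033,0,-0.045,0,0.6],[-0.04,0.0025,-0.031,0,-0.045,0,0.6],[-0.041,0.0025,-0.03,0,-0.045,0,0.6],[-0.042,0.0025,-0.028,0,-0.045,0,0.6],[-0.044,0.0025,-0.026,0,-0.045,0,0.6],[-0.045,0.0025,-0.024,0,-0.045,0,0.6],[-0.046,0.0025,-0.022,0,-0.045,0,0.6],[-0.047,0.0025,-0.02,0,-0.045,0,0.6]], "force": 20}}

```text
time: 2.95
tool_pos: [0.4528, 0.1966, 0.1862]
tcp_rot: [-1.119, -1.35, 1.336]
wrist_force: [1.3, 0.8, -0.1]
width: 0.601
```

```bash
python3 - <<'E'
from h import *
plan([(knob(.06)+[0,0,.085],Rd(PSI+np.pi/2)),(knob(.06)+[0,0,.0],Rd(PSI+np.pi/2))])
p=read_camera("wrist"); cv2.imwrite("pics/w1.png",p["img"])
for t in ["dimmer_knob","preset_tip","keyhole","dimmer_hinge"]:
    for r in spotter.spot_point(p,t)[:2]:
        u,v=r["location"]; print(t,round(r["p"],2),np.round([u,v],1),toworld(p,u,v,depth(p,u,v)).round(4))
E
```

```text
t 2.95 tcp [0.4528 0.1966 0.1862] w 0.601 F [ 1.3  0.8 -0.1] q [ 0.357 -0.072  2.016  0.003  1.19  -1.398]
1 rows
[0.0065, 0.0007, 0.0127, 0.0073, 0.0182, 0.0043]
2 rows
[0.0, 0.0425, -0.0, -0.0, -0.0, -0.0]
[0.0, 0.0425, -0.0, -0.0, -0.0, -0.0]
dimmer_knob 0.96 [263.  170.3] [0.4355 0.1992 0.112 ]
preset_tip 0.48 [247.4 224.2] [0.49   0.1966 0.0843]
keyhole 0.62 [146.3 213.8] [0.5103 0.1014 0.0507]
dimmer_hinge 0.64 [263.4 210. ] [0.4852 0.2102 0.0541]
```

View pics/w1.png

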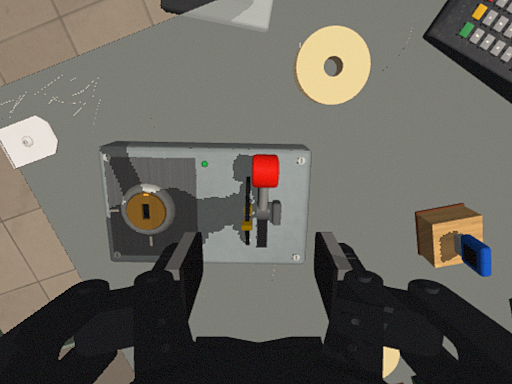

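The wrist view agrees: knob at (265,172), yellow pointer tip at (247,226), keyhole at (146,212). I'll descend onto the knob.

{"name": "jog_arm", "arguments": {"increments": [[0.006,0.001,0.013,0.007,0.018,0.004,0.6],[0,0.03,0,0,0,0,0.6],[0,0.03,0,0,0,0,0.6],[0,0.025,0,0,0,0,0.6],[0,0,0,0,0,0,0.6]]}}

```text
time: 3.82
tool_pos: [0.4347, 0.2101, 0.0996]
tcp_rot: [-1.121, -1.337, 1.331]
wrist_force: [0.0, 0.2, -0.3]
width: 0.598
```

```bash
python3 - <<'E'
from h import *
plan([(knob(.06)+[0,0,.0],Rd(PSI+np.pi/2))])
E
```

```text
t 3.825 tcp [0.4347 0.2101 0.0996] w 0.598 F [ 0.   0.2 -0.3] q [ 0.396 -0.003  2.121  0.004  1.022 -1.348]
1 rows
[-0.01, -0.0009, -0.0027, 0.0016, 0.0066, 0.0036]
```

{"name": "jog_arm", "arguments": {"increments": [[-0.01,-0.001,-0.003,0.002,0.007,0.004,0.6],[0,0,0,0,0,0,0.3],[0,0,0,0,0,0,0.1],[0,0,0,0,0,0,0.0],[0,0,0,0,0,0,0.0]]}}

```text
time: 4.45
tool_pos: [0.4423, 0.2026, 0.1051]
tcp_rot: [-1.13, -1.336, 1.326]
wrist_force: [-0.1, -0.4, 0.0]
width: 0.003
```

```bash
python3 - <<'E'
from h import *
plan([(knob(a)+[0,0,.0],Rd(PSI+np.pi/2)) for a in np.linspace(.06,.84,9)[1:]])
E
```

```text
t 4.45 tcp [0.4423 0.2026 0.1051] w 0.003 F [-0.1 -0.4  0. ] q [ 0.379 -0.006  2.112 -0.     1.029 -1.358]
1 rows
[-0.0014, 0.0001, -0.0022, 0.0066, 0.001, 0.0011]
1 rows
[-0.0, -0.0041, -0.0061, -0.0, -0.0, -0.0]
1 rows
[0.0, -0.0035, -0.0064, 0.0, 0.0, 0.0]
1 rows
[0.0, -0.0028, -0.0067, -0.0, 0.0, -0.0]
1 rows
[0.0, -0.0022, -0.007, 0.0, -0.0, 0.0]
1 rows
[-0.0, -0.0015, -0.0072, 0.0, 0.0, 0.0]
1 rows
[-0.0, -0.0008, -0.0073, 0.0, 0.0, 0.0]
1 rows
[0.0, -0.0001, -0.0073, 0.0, 0.0, 0.0]
```

The jaws shut on nothing, so I'll look.

```bash
python3 - <<'E'
from h import *
p=read_camera("wrist");q=read_camera("side")
cv2.imwrite("pics/c2.png",np.hstack([cv2.resize(p["img"][100:300,160:360],(400,400)),cv2.resize(q["img"][130:270,230:370],(400,400))]))
print(readout.read_state()["tool_pos"])
W=cloud(q); hsv=cv2.cvtColor(q["img"],cv2.COLOR_BGR2HSV); m=((hsv[...,0]<8)|(hsv[...,0]>172))&(hsv[...,1]>150)&(W[...,2]>.06)&(W[...,0]<.6)&(W[...,1]<.3)
print(m.sum(),W[m].min(0),W[m].max(0))
E
```

```text
[0.44218007 0.20260279 0.10496115]
96 [0.42695133 0.19542551 0.09239142] [0.45068446 0.21163165 0.11482039]
```

View pics/c2.png

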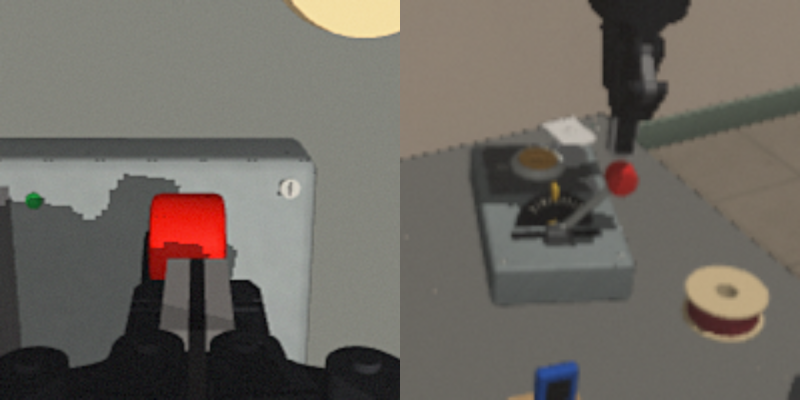

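```bash
python3 - <<'E'
from h import *
np.set_printoptions(precision=4,suppress=True)
print(bot.finger_overhang)
for n in ["side","top","wrist"]:
    q=read_camera(n); W=cloud(q); hsv=cv2.cvtColor(q["img"],cv2.COLOR_BGR2HSV)
    red=((hsv[...,0]<8)|(hsv[...,0]>172))&(hsv[...,1]>120)
    near=(abs(W[...,0]-.44)<.05)&(abs(W[...,1]-.2)<.04)
    m=near&red&(W[...,2]>.06); print(n,"red",m.sum(),np.percentile(W[m],[3,50,97],axis=0) if m.sum() else 0)
    m=near&~red&(W[...,2]>.095)&(W[...,2]<.15); print(n,"fing",m.sum(),np.percentile(W[m],[1,5,50,95],axis=0) if m.sum() else 0)
E
```

```text
0.014
side red 103 [[0.4276 0.1955 0.0924]
 [0.4389 0.208  0.1056]
 [0.4504 0.2111 0.1142]]
side fing 92 [[0.4251 0.1926 0.1006]
 [0.4302 0.1933 0.1083]
 [0.4425 0.2098 0.1379]
 [0.4518 0.2169 0.1483]]
top red 0 0
top fing 0 0
wrist red 1283 [[0.4253 0.1913 0.0991]
 [0.4313 0.1994 0.11  ]
 [0.4432 0.2093 0.1132]]
wrist fing 1237 [[0.4265 0.1902 0.1032]
 [0.4297 0.1914 0.1302]
 [0.4319 0.2028 0.1412]
 [0.4369 0.2151 0.1492]]
```

```bash
python3 - <<'E'
from h import *
np.set_printoptions(precision=4,suppress=True,linewidth=150)
s=readout.read_state(); print(s["tool_pos"],s["q"],s["wrist_force"],s["width"]); M=R.from_rotvec(s["tcp_rot"]).as_matrix()
p=read_camera("wrist"); W=cloud(p); T=(W-s["tool_pos"])@M
for u in (248,257,268): print(u,[(v,T[v,u].round(3).tolist()) for v in range(212,262,6)])
print((np.linalg.inv(p["world_from_camera"])@np.r_[s["tool_pos"],1]), p["world_from_camera"])
q=read_camera("side"); W=cloud(q); T=(W-s["tool_pos"])@M
for v in range(170,196,2): print(v,T[v,308].round(3),q["img"][v,308])
cv2.imwrite("pics/s3.png",np.hstack([cv2.resize(p["img"][150:300,180:330],(400,400),interpolation=2),cv2.resize(q["img"][150:220,270:340],(400,400),interpolation=2)]))
E
```

```text
[0.4419 0.2026 0.1047] [ 0.3788 -0.0051  2.1122 -0.0005  1.0287 -1.3577] [-0.2591 -0.5892 -0.1232] -0.0016997214382578735
248 [(212, [-0.003, -0.006, 0.012]), (218, [-0.003, -0.006, 0.01]), (224, [-0.003, -0.008, 0.007]), (230, [-0.003, -0.026, 0.011]), (236, [-0.003, -0.032, 0.011]), (242, [-0.002, -0.039, 0.011]), (248, [-0.002, -0.045, 0.011]), (254, [-0.002, -0.05, 0.011]), (260, [-0.002, -0.055, 0.011])]
257 [(212, [0.001, -0.005, 0.012]), (218, [0.001, -0.007, 0.01]), (224, [0.001, -0.009, 0.007]), (230, [0.001, -0.026, 0.011]), (236, [0.001, -0.033, 0.011]), (242, [0.001, -0.04, 0.011]), (248, [0.001, -0.043, 0.01]), (254, [0.001, -0.049, 0.011]), (260, [0.001, -0.055, 0.011])]
268 [(212, [0.007, -0.004, 0.012]), (218, [0.007, -0.007, 0.01]), (224, [0.007, -0.009, 0.007]), (230, [0.006, -0.026, 0.011]), (236, [0.006, -0.032, 0.011]), (242, [0.006, -0.038, 0.011]), (248, [0.006, -0.045, 0.011]), (254, [0.005, -0.05, 0.011]), (260, [0.005, -0.055, 0.011])]
[-0.0018  0.0215  0.1752  1.    ] [[-0.1662  0.9497  0.2655  0.3747]
 [ 0.9861  0.1595  0.0464  0.1928]
 [ 0.0018  0.2695 -0.963   0.2676]
 [ 0.      0.      0.      1.    ]]
170 [ 0.038 -0.079 -0.011] [30 30 32]
172 [ 0.03  -0.069 -0.009] [31 32 34]
174 [ 0.012 -0.053 -0.003] [33 35 35]
176 [ 0.014 -0.049 -0.003] [32 34 36]
178 [ 0.013 -0.044 -0.002] [34 36 36]
180 [ 0.009 -0.036 -0.   ] [32 33 36]
182 [ 0.012 -0.032 -0.001] [32 33 34]
184 [ 0.007 -0.024  0.001] [71 75 76]
186 [-0.008 -0.009  0.006] [ 61  66 103]
188 [ 0.002 -0.01   0.004] [28 32 95]
190 [ 0.005 -0.006  0.004] [ 41  46 167]
192 [ 0.009 -0.003  0.003] [ 36  41 142]
194 [0.006 0.004 0.005] [ 33  38 135]
```

View pics/s3.png

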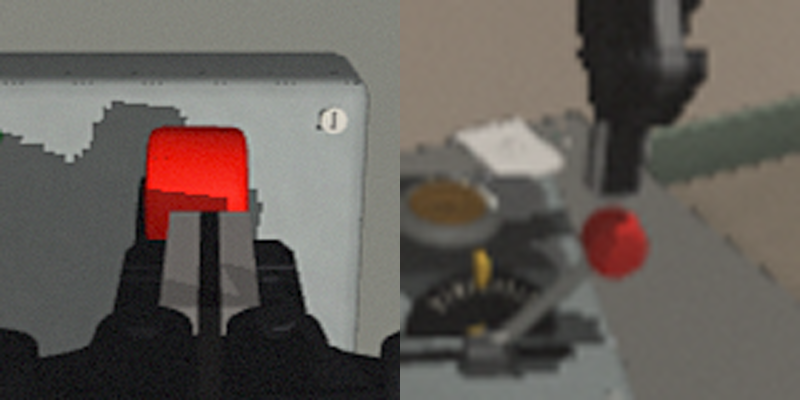

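The picture shows that the shut fingertips end about 24 mm behind the reported TCP, not 14 mm ahead. Both cameras agree, and the knob stands free just below the tips. I'll trust the pictures, open, go about 42 mm lower and check the force.

{"name": "jog_arm", "arguments": {"increments": [[0,0,0,0,0,0,0.6],[0,0,0,0,0,0,0.6],[0,0,0,0,0,0,0.6],[-0.001,0,-0.002,0.006,0,0,0.6],[0,0.012,0,0,0,0,0.6],[0,0.012,0,0,0,0,0.6]]}}

```text
time: 5.55
tool_pos: [0.445, 0.2022, 0.08]
tcp_rot: [-1.126, -1.332, 1.329]
wrist_force: [-0.5, -0.3, -0.5]
width: 0.605
```

```bash
python3 - <<'E'
from h import *
np.set_printoptions(precision=4,suppress=True,linewidth=150)
plan([(knob(.06)+[0,0,-.038],Rd(PSI+np.pi/2))])
s=readout.read_state(); M=R.from_rotvec(s["tcp_rot"]).as_matrix()
p=read_camera("wrist"); q=read_camera("side")
for c in (p,q):
    W=cloud(c); T=(W-s["tool_pos"])@M
    d=(abs(T[...,2])<.014)&(abs(T[...,0])<.045)&(abs(T[...,0])>.012)&(T[...,1]>-.07)&(T[...,1]<.02)
    print(d.sum(),np.percentile(T[d],[1,50,97,99.5],axis=0))
cv2.imwrite("pics/s4.png",np.hstack([cv2.resize(p["img"][130:330,160:360],(400,400),interpolation=2),cv2.resize(q["img"][140:220,260:340],(400,400),interpolation=2)]))
E
```

```text
t 5.55 tcp [0.445  0.2022 0.08  ] w 0.605 F [-0.5 -0.3 -0.5] q [ 0.375  0.033  2.125  0.001  0.982 -1.363]
1 rows
[-0.0005, 0.0177, 0.0061, 0.0012, 0.0013, 0.0012]
5211 [[-0.0422 -0.0698 -0.0103]
 [-0.0235 -0.0516  0.0072]
 [ 0.0399 -0.0282  0.0124]
 [ 0.0439 -0.0247  0.0137]]
220 [[-0.0325 -0.0688 -0.0104]
 [ 0.0306 -0.0451 -0.003 ]
 [ 0.0403 -0.0251  0.0117]
 [ 0.0412 -0.0239  0.0127]]
```

View pics/s4.png

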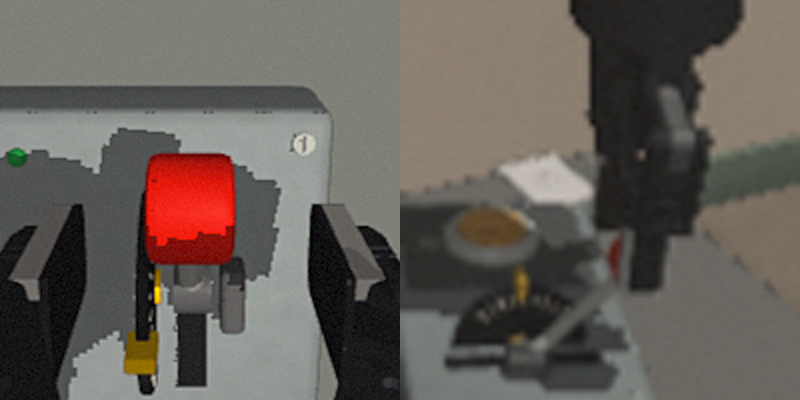

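Both views show the knob between the open fingers (wrist crop 190,210), with the tips still about 6 mm above its centre. I'll go down the rest and grip.

{"name": "jog_arm", "arguments": {"increments": [[0,0.009,0.006,0.001,0.001,0.001,0.6],[0,0.01,0,0,0,0,0.6],[0,0,0,0,0,0,0.3],[0,0,0,0,0,0,0.0],[0,0,0,0,0,0,0.0],[0,0,0,0,0,0,0.0]]}}

```text
time: 6.4
tool_pos: [0.4365, 0.1992, 0.0581]
tcp_rot: [-1.125, -1.325, 1.335]
wrist_force: [-0.1, -0.5, -2.3]
width: 0.231
```

```bash
python3 - <<'E'
from h import *
s=readout.read_state(); o=s["tool_pos"]-knob(.06); print(o)
plan([(knob(a)+o,Rd(PSI+np.pi/2)) for a in np.linspace(.06,.84,9)[1:]])
E
```

```text
[-0.00258176 -0.00148028 -0.04232478]
t 6.4 tcp [0.4365 0.1992 0.0581] w 0.231 F [-0.1 -0.5 -2.3] q [ 3.780e-01  5.100e-02  2.154e+00 -2.000e-03  9.430e-01 -1.358e+00]
1 rows
[-0.0, -0.0047, -0.0056, -0.0052, 0.0011, -0.003]
1 rows
[-0.0, -0.0041, -0.0061, 0.0, 0.0, 0.0]
1 rows
[0.0, -0.0035, -0.0064, 0.0, 0.0, 0.0]
1 rows
[0.0, -0.0028, -0.0067, -0.0, 0.0, -0.0]
1 rows
[-0.0, -0.0022, -0.007, -0.0, 0.0, -0.0]
1 rows
[-0.0, -0.0015, -0.0072, 0.0, 0.0, 0.0]
1 rows
[-0.0, -0.0008, -0.0073, 0.0, 0.0, 0.0]
1 rows
[0.0, -0.0001, -0.0073, -0.0, 0.0, -0.0]
```

Gripped: 19.6 mm opening on the 20 mm knob. Next I'll swing the lever along the arc.

{"name": "jog_arm", "arguments": {"increments": [[0,-0.005,-0.006,0,0,0,0],[0,-0.004,-0.006,0,0,0,0],[0,-0.0035,-0.0065,0,0,0,0],[0,-0.003,-0.007,0,0,0,0],[0,-0.002,-0.007,0,0,0,0],[0,-0.0015,-0.007,0,0,0,0],[0,-0.001,-0.007,0,0,0,0],[0,0,-0.006,0,0,0,0],[0,0,0,0,0,0,0]]}}

```text
time: 7.52
tool_pos: [0.4826, 0.2067, 0.0776]
tcp_rot: [-1.112, -1.306, 1.348]
wrist_force: [-0.2, -0.6, -4.4]
width: 0.228
```

```bash
cat > ang.py <<'E'
from h import *
np.set_printoptions(precision=4,suppress=True,linewidth=150)
s=readout.read_state(); d=s["tool_pos"]-HINGE; print("tcp",s["tool_pos"],"box x rel hinge",d@BX,"y",d@BY,"z",d[2],"w",s["width"],"F",s["wrist_force"].round(1))
for n in ["side","top","wrist"]:
    p=read_camera(n); W=cloud(p); hsv=cv2.cvtColor(p["img"],cv2.COLOR_BGR2HSV).astype(int); H,S=hsv[...,0],hsv[...,1]
    L=np.stack([(W-HINGE)@BX,(W-HINGE)@BY,W[...,2]-.045],-1)
    red=((H<8)|(H>172))&(S>150)&(abs(L[...,0])<.09)&(abs(L[...,1])<.03)&(L[...,2]>.03)
    if red.sum(): print(n,"red",red.sum(),"lo",np.percentile(L[red],2,axis=0),"hi",np.percentile(L[red],98,axis=0))
    # pointer: yellow pixels intersected with pointer plane y=-.014 (ray)
    ye=(H>19)&(H<35)&(S>110)&(abs(L[...,0])<.06)&(abs(L[...,1]+.012)<.012)&(L[...,2]>.012)&(L[...,2]<.06)
    uv=np.argwhere(ye)[:,::-1]
    if len(uv):
        pts=[]
        for u,v in uv:
            o,r=ray(p,u,v); t=((HINGE-o)@BY-.014)/(r@BY); q=o+t*r-HINGE; pts.append([q@BX,q[2]])
        pts=np.array(pts); c=pts.mean(0); far=pts[pts[:,1]>np.percentile(pts[:,1],60)].mean(0)
        print(n,"yellow",len(uv),"mean",c,"ang",.8+np.arctan2(*c),"far",far,.8+np.arctan2(*far),"depth mean",L[ye].mean(0))
    cv2.imwrite(f"pics/a_{n}.png",p["img"])
E
python3 ang.py
```

```text
tcp [0.4826 0.2067 0.0776] box x rel hinge -0.006631055807271523 y -0.001203147785745314 z 0.03262264659988094 w 0.22770372038155348 F [-0.2 -0.6 -4.4]
side red 2 lo [-0.0197  0.0068  0.0728] hi [-0.0191  0.0081  0.0762]
side yellow 13 mean [0.0014 0.036 ] ang 0.8389026425738373 far [0.0023 0.0412] 0.8549578254586148 depth mean [ 0.0016 -0.0132  0.0365]
wrist red 3269 lo [-0.0218 -0.0088  0.0728] hi [-0.0014  0.0102  0.0877]
```

{"name": "jog_arm", "arguments": {"increments": [[0,0,-0.006,0,0,0,0],[0,0,-0.006,0,0,0,0],[0,0,0,0,0,0,0]]}}

```text
time: 8.05
tool_pos: [0.4941, 0.2086, 0.0776]
tcp_rot: [-1.111, -1.305, 1.348]
wrist_force: [-1.9, -1.0, -1.4]
width: 0.228
```

```bash
python3 ang.py
```

```text
tcp [0.4941 0.2086 0.0776] box x rel hinge 0.005031924275135205 y -0.0011868754826102103 z 0.03255059746662041 w 0.2282528749868425 F [-1.9 -1.  -1.4]
side red 7 lo [-0.01   0.006  0.072] hi [-0.0069  0.0102  0.079 ]
wrist red 3357 lo [-0.0113 -0.0088  0.0723] hi [0.0099 0.0101 0.0882]
wrist yellow 196 mean [0.0059 0.0164] ang 1.1479032370436937 far [-0.0058  0.0518] 0.6885983660584267 depth mean [-0.0012 -0.0128  0.037 ]
```

{"name": "jog_arm", "arguments": {"increments": [[0,0,0,0,0,0,0.5],[0,0,0,0,0,0,0.5],[0,0,0,0,0,0,0.5],[0,-0.04,0,0,0,0,0.5],[0,-0.05,0,0,0,0,0.5],[0,-0.03,0,0,0,0,0.5]]}}

```text
time: 8.95
tool_pos: [0.4981, 0.21, 0.1996]
tcp_rot: [-1.113, -1.308, 1.347]
wrist_force: [0.9, 0.6, -0.3]
width: 0.501
```

```bash
python3 ang.py; python3 - <<'E'
from h import *
p=cv2.imread("pics/a_wrist.png");q=cv2.imread("pics/a_side.png")
cv2.imwrite("pics/s5.png",np.hstack([cv2.resize(p[120:280,180:340],(400,400),interpolation=2),cv2.resize(q[160:240,240:320],(400,400),interpolation=2)]))
plan([(KEY+[0,0,.11],Rd(KYAW+np.pi/2))])
E
```

```text
tcp [0.4981 0.21   0.1996] box x rel hinge 0.009129727250108419 y -0.00048011646824451336 z 0.1546191145280547 w 0.5008088414055367 F [ 0.9  0.6 -0.3]
side red 105 lo [-0.0095 -0.0064  0.0659] hi [0.013  0.0105 0.0892]
side yellow 2 mean [0.0031 0.0393] ang 0.8792769487660873 far [0.0032 0.0407] 0.8787233298397658 depth mean [ 0.0032 -0.0137  0.0395]
top red 47 lo [-0.0107 -0.0109  0.0726] hi [0.0003 0.0086 0.0902]
top yellow 3 mean [-0.0043  0.0972] ang 0.7559664191073588 far [-0.0045  0.1142] 0.7604534450520973 depth mean [ 0.0005 -0.0172  0.0431]
wrist red 890 lo [-0.0113 -0.0089  0.076 ] hi [0.012  0.0102 0.1942]
wrist yellow 63 mean [0.0014 0.0291] ang 0.8492360143955504 far [-0.0041  0.0661] 0.7380203158769483 depth mean [-0.     -0.0138  0.0379]
t 9.1 tcp [0.4986 0.2102 0.1992] w 0.506 F [ 0.9 -0.2 -0.3] q [ 0.353  0.036  1.886  0.     1.244 -1.384]
5 rows
[0.0403, 0.0103, -0.0052, -0.0048, -0.0419, -0.0004]
[0.0401, 0.0104, -0.0069, -0.0048, -0.0419, -0.0004]
[0.0398, 0.0104, -0.0085, -0.0048, -0.0419, -0.0004]
[0.0394, 0.0105, -0.0101, -0.0048, -0.0419, -0.0004]
[0.0389, 0.0106, -0.0117, -0.0048, -0.0419, -0.0004]
```

View pics/s5.png

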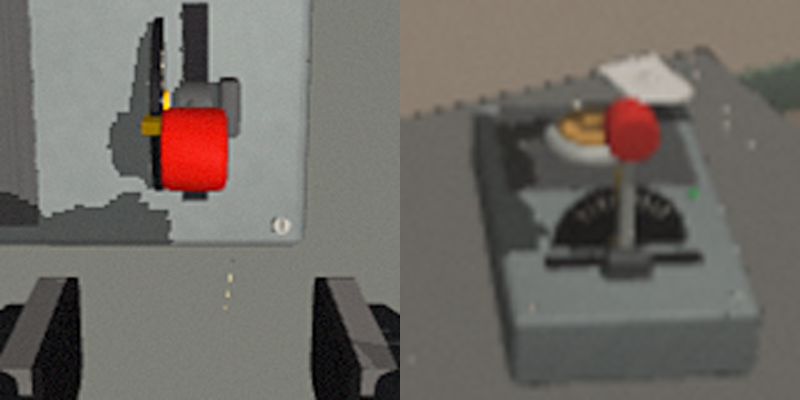

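The lever reads about 0.81 rad and the pointer about 0.85, well inside tolerance. In the side crop the pointer sits just beside the rod. Now to the key.

{"name": "jog_arm", "arguments": {"increments": [[0.04,0.01,-0.005,-0.005,-0.042,0,0.5],[0.04,0.01,-0.007,-0.005,-0.042,0,0.5],[0.04,0.01,-0.0085,-0.005,-0.042,0,0.5],[0.04,0.01,-0.01,-0.005,-0.042,0,0.5],[0.04,0.011,-0.012,-0.005,-0.042,0,0.5],[0,0,0,0,0,0,0.5]]}}

```text
time: 9.85
tool_pos: [0.4844, 0.4161, 0.1338]
tcp_rot: [-1.003, -1.472, 1.494]
wrist_force: [0.0, -0.4, 0.9]
width: 0.5
```

```bash
cat > keym.py <<'E'
from h import *
np.set_printoptions(precision=4,suppress=True,linewidth=150)
plan([(KEY+[0,0,.05],Rd(KYAW+np.pi/2)),(KEY+[0,0,-.012],Rd(KYAW+np.pi/2))])
p=read_camera("wrist"); W=cloud(p); hsv=cv2.cvtColor(p["img"],cv2.COLOR_BGR2HSV); m=(hsv[...,0]>100)&(hsv[...,0]<130)&(hsv[...,1]>120)
b=m&(W[...,2]>.074)&(W[...,2]<.09)&(abs(W[...,0]-.49)<.04)&(abs(W[...,1]-.413)<.04)
print("top of head",rect(W,b),W[b].mean(0)); print("all blue",rect(W,m&(W[...,2]>.05)))
c=(abs(W[...,0]-.49)<.04)&(abs(W[...,1]-.413)<.04)&(W[...,2]>.031)&(W[...,2]<.041); print("rest",rect(W,c))
E
python3 keym.py
```

```text
t 9.85 tcp [0.4844 0.4161 0.1338] w 0.5 F [ 0.  -0.4  0.9] q [ 0.672  0.26   1.754 -0.003  1.14  -1.278]
1 rows
[-0.0047, 0.0478, -0.0045, -0.0109, 0.005, -0.006]
2 rows
[-0.0, 0.031, -0.0, -0.0, 0.0, 0.0]
[0.0, 0.031, -0.0, -0.0, 0.0, 0.0]
top of head (array([0.4888, 0.4146]), (28.795270919799805, 9.12895393371582), 21.860944747924805, np.int64(528)) [0.4879 0.4146 0.0803]
all blue (array([0.4778, 0.4944]), (54.362464904785156, 273.0818786621094), 3.260873556137085, np.int64(1133))
rest (array([0.4892, 0.4154]), (50.24625778198242, 50.05944061279297), 21.908235549926758, np.int64(3027))
```

```bash
sed -i 's/KEY=np.array(\[.490,.413/KEY=np.array([.489,.4145/; s/deg2rad(21.5)/deg2rad(21.85)/' h.py; python3 - <<'E'
from h import *
plan([(KEY+[0,0,.06],Rd(KYAW+np.pi/2))])
E
```

```text
t 9.9 tcp [0.4846 0.4148 0.134 ] w 0.498 F [-0.1 -0.5 -0.6] q [ 0.671  0.259  1.755 -0.004  1.14  -1.278]
1 rows
[-0.0016, 0.038, -0.0044, -0.0114, -0.0022, -0.0068]
```

{"name": "jog_arm", "arguments": {"increments": [[-0.0015,0.02,-0.0045,-0.011,-0.002,-0.007,0.5],[0,0.018,0,0,0,0,0.5],[0,0,0,0,0,0,0.5]]}}

```text
time: 10.28
tool_pos: [0.4886, 0.4115, 0.0929]
tcp_rot: [-1.005, -1.479, 1.486]
wrist_force: [0.4, -0.6, -0.3]
width: 0.501
```

```bash
python3 - <<'E'
from h import *
plan([(KEY+[0,0,.06],Rd(KYAW+np.pi/2)),(KEY+[0,0,-.012],Rd(KYAW+np.pi/2))])
E
```

```text
t 10.275 tcp [0.4886 0.4115 0.0929] w 0.501 F [ 0.4 -0.6 -0.3] q [ 6.610e-01  2.930e-01  1.794e+00 -1.000e-03  1.059e+00 -1.288e+00]
1 rows
[0.0026, -0.0032, -0.0015, -0.0035, -0.0022, -0.0017]
2 rows
[-0.0, 0.036, 0.0, 0.0, -0.0, 0.0]
[-0.0, 0.036, 0.0, 0.0, -0.0, 0.0]
```

{"name": "jog_arm", "arguments": {"increments": [[0.0025,0.02,-0.0015,-0.0035,-0.002,-0.0015,0.5],[0,0.025,0,0,0,0,0.5],[0,0.015,0,0,0,0,0.5],[0,0.009,0,0,0,0,0.4],[0,0,0,0,0,0,0.4]]}}

```text
time: 10.9
tool_pos: [0.4919, 0.4139, 0.0255]
tcp_rot: [-1.008, -1.486, 1.479]
wrist_force: [-0.1, 0.4, 0.5]
width: 0.402
```

```bash
python3 - <<'E'
from h import *
plan([(KEY+[0,0,-.012],Rd(KYAW+np.pi/2))])
E
```

```text
t 10.9 tcp [0.4919 0.4139 0.0255] w 0.402 F [-0.1  0.4  0.5] q [ 6.610e-01  3.690e-01  1.834e+00 -1.000e-03  9.350e-01 -1.287e+00]
1 rows
[0.0016, 0.0014, 0.0025, 0.0047, -0.0033, 0.0006]
```

{"name": "jog_arm", "arguments": {"increments": [[0.0015,0.0015,0.0025,0.0045,-0.003,0.0005,0.4],[0,0,0,0,0,0,0.2],[0,0,0,0,0,0,0.0],[0,0,0,0,0,0,0.0],[0,0,0,0,0,0,0.0]], "force": 60}}

```text
time: 11.52
tool_pos: [0.4904, 0.4148, 0.0262]
tcp_rot: [-1.006, -1.487, 1.482]
wrist_force: [0.2, -0.1, -0.6]
width: 0.111
```

```bash
python3 - <<'E'
from h import *
plan([(KEY+[0,0,-.012],Rd(KYAW+np.pi/2))])
E
```

```text
t 11.525 tcp [0.4904 0.4148 0.0262] w 0.111 F [ 0.2 -0.1 -0.6] q [ 6.640e-01  3.680e-01  1.833e+00 -1.000e-03  9.380e-01 -1.288e+00]
1 rows
[0.0002, 0.0022, 0.0014, 0.0032, 0.0002, 0.0001]
```

Key gripped (9.4 mm). I'll lift straight up, high enough to pass over the lever.

{"name": "jog_arm", "arguments": {"increments": [[0,-0.015,0,0,0,0,0],[0,-0.02,0,0,0,0,0],[0,-0.03,0,0,0,0,0],[0,-0.04,0,0,0,0,0],[0,-0.04,0,0,0,0,0],[0,-0.015,0,0,0,0,0]]}}

```text
time: 12.28
tool_pos: [0.4892, 0.4157, 0.1978]
tcp_rot: [-1.005, -1.49, 1.479]
wrist_force: [0.2, -0.1, -0.9]
width: 0.111
```

```bash
cat > hand.py <<'E'
from h import *
np.set_printoptions(precision=4,suppress=True,linewidth=150)
def hand(names=("side","wrist")):
    s=readout.read_state(); M=R.from_rotvec(s["tcp_rot"]).as_matrix()
    print("tool axis y",M[:,1],"F",s["wrist_force"])
    for n in names:
        p=read_camera(n); W=cloud(p); T=(W-s["tool_pos"])@M; hsv=cv2.cvtColor(p["img"],cv2.COLOR_BGR2HSV).astype(int)
        m=(abs(T[...,0])<.02)&(abs(T[...,2])<.03)&(T[...,1]>-.06)&(T[...,1]<.06)
        b=m&(hsv[...,0]>100)&(hsv[...,0]<130)&(hsv[...,1]>120)
        st=m&~b&(T[...,1]>-.012)&(abs(T[...,0])<.012)
        for t,k in (("blue",b),("steel",st),("blade",st&(T[...,1]>.015))):
            if k.sum()>3: print(n,t,k.sum(),"lo",np.percentile(T[k],3,axis=0),"hi",np.percentile(T[k],97,axis=0))
        cv2.imwrite(f"pics/h_{n}.png",p["img"])
E
python3 - <<'E'
from hand import *
hand()
plan([(HOLE+[0,0,.12],Rd(PSI+np.pi/2))])
E
```

```text
tool axis y [ 0.0039  0.0046 -1.    ] F [ 0.1951 -0.1123 -0.8986]
side blue 47 lo [-0.0013 -0.0557 -0.0138] hi [ 0.0046 -0.0249 -0.011 ]
side steel 106 lo [-0.0017 -0.0096 -0.0058] hi [0.0038 0.0164 0.008 ]
side blade 8 lo [ 0.0005  0.0157 -0.0052] hi [0.0019 0.0178 0.0076]
wrist blue 2423 lo [-0.0026 -0.0569 -0.0118] hi [ 0.0063 -0.0291  0.0152]
wrist steel 110 lo [-0.0008 -0.0017  0.0067] hi [0.004  0.0164 0.0074]
wrist blade 9 lo [-0.0003  0.0154  0.0068] hi [0.0035 0.0168 0.0073]
t 12.375 tcp [0.4892 0.4156 0.1964] w 0.102 F [-0.8  0.5 -0.7] q [ 0.665  0.207  1.699  0.001  1.23  -1.288]
7 rows
[-0.0427, 0.0029, 0.0144, 0.0006, 0.031, 0.0004]
[-0.0432, 0.0029, 0.0131, 0.0006, 0.031, 0.0004]
[-0.0435, 0.0029, 0.0117, 0.0006, 0.031, 0.0004]
[-0.0439, 0.003, 0.0104, 0.0006, 0.031, 0.0004]
[-0.0442, 0.003, 0.009, 0.0006, 0.031, 0.0004]
[-0.0444, 0.003, 0.0076, 0.0006, 0.031, 0.0004]
[-0.0447, 0.003, 0.0063, 0.0006, 0.031, 0.0004]
```

{"name": "jog_arm", "arguments": {"increments": [[-0.043,0.003,0.014,0,0.031,0,0],[-0.043,0.003,0.013,0,0.031,0,0],[-0.0435,0.003,0.012,0,0.031,0,0],[-0.044,0.003,0.01,0,0.031,0,0],[-0.044,0.003,0.009,0,0.031,0,0],[-0.044,0.003,0.0075,0,0.031,0,0],[0,0,0,0,0,0,0]]}}

```text
time: 13.25
tool_pos: [0.4952, 0.1361, 0.1624]
tcp_rot: [-1.1, -1.334, 1.36]
wrist_force: [-0.6, 0.7, 0.2]
width: 0.109
```

```bash
cat >> hand.py <<'E'
def hole(name="wrist"):
    s=readout.read_state(); M=R.from_rotvec(s["tcp_rot"]).as_matrix()
    p=read_camera(name); W=cloud(p); hsv=cv2.cvtColor(p["img"],cv2.COLOR_BGR2HSV).astype(int)
    L=W-HOLE; r=np.hypot(L[...,0],L[...,1])
    br=(hsv[...,0]>8)&(hsv[...,0]<25)&(hsv[...,1]>110)&(r<.03)&(abs(L[...,2])<.008)
    print(name,"brass",br.sum(),"world",W[br].mean(0),rect(W,br))
    dk=(r<.012)&(hsv[...,2]<60)
    for n,k in (("brass",br),("slot",dk)):
        uv=np.argwhere(k)[:,::-1]
        if len(uv)<4: continue
        P=np.array([onz(p,u,v,.055) for u,v in uv]); c=cv2.minAreaRect((P[:,:2]*1000).astype(np.float32)); print(n,len(uv),"mean",P.mean(0),"rect",np.array(c[0])/1000,c[1:], "tool",(P.mean(0)-s["tool_pos"])@M)
        if n=="brass":
            hull=cv2.convexHull((P[:,:2]*1000).astype(np.float32)); print(" circle",cv2.minEnclosingCircle(hull))
    cv2.imwrite(f"pics/k_{name}.png",p["img"])
E
python3 - <<'E'
from hand import *
plan([(HOLE+[0,0,.10],Rd(PSI+np.pi/2))])
hand(("wrist",)); hole(); hole("top"); hole("side")
E
```

```text
t 13.25 tcp [0.4952 0.1361 0.1624] w 0.109 F [-0.6  0.7  0.2] q [ 0.219  0.008  1.985  0.     1.168 -1.544]
1 rows
[-0.0372, 0.0073, -0.0049, -0.019, 0.0272, -0.0005]
tool axis y [-0.0186 -0.0038 -0.9998] F [-0.6354  0.7102  0.2052]
wrist blue 2414 lo [-0.0027 -0.0558 -0.0107] hi [ 0.0062 -0.0277  0.016 ]
wrist steel 112 lo [-0.0009 -0.0012  0.0077] hi [0.004  0.0177 0.0084]
wrist blade 15 lo [-0.0005  0.0153  0.0075] hi [0.0035 0.0182 0.0082]
wrist brass 1315 world [0.5059 0.1016 0.0546] (array([0.5064, 0.1016]), (35.77350616455078, 35.863182067871094), 46.27024841308594, np.int64(1315))
brass 1315 mean [0.5058 0.1016 0.055 ] rect [0.5062 0.1017] ((35.34049987792969, 36.811546325683594), 64.51316833496094) tool [-0.0371  0.1074 -0.0056]
 circle ((505.9460144042969, 101.32184600830078), 18.496196746826172)
slot 4012 mean [0.6871 0.0401 0.055 ] rect [0.6299 0.0684] ((70.12187957763672, 262.7352600097656), 62.12948989868164) tool [-0.1324  0.1042 -0.1717]
top brass 0 world [nan nan nan] (array([0., 0.]), (0.0, 0.0), 0.0, np.int64(0))
slot 84 mean [ 0.6458 -0.0899  0.055 ] rect [ 0.6467 -0.0906] ((58.37338638305664, 11.386404037475586), 10.250036239624023) tool [-0.2532  0.106  -0.105 ]
side brass 54 world [0.5105 0.1022 0.0563] (array([0.5119, 0.1015]), (21.49188804626465, 30.990982055664062), 0.7715002298355103, np.int64(54))
brass 54 mean [0.5105 0.1001 0.055 ] rect [0.5119 0.1   ] ((21.4739933013916, 31.817506790161133), 0.7517331838607788) tool [-0.0412  0.1085 -0.0082]
 circle ((507.9586181640625, 99.47013092041016), 16.860519409179688)
slot 7 mean [ 0.5136 -0.5083  0.055 ] rect [ 0.5141 -0.5102] ((189.0904541015625, 3.393028974533081), 88.0590591430664) tool [-0.6386  0.1098  0.1071]hand.py:19: RuntimeWarning: Mean of empty slice.
  print(name,"brass",br.sum(),"world",W[br].mean(0),rect(W,br))
  ret = um.true_divide(
```

{"name": "jog_arm", "arguments": {"increments": [[-0.018,0.03,-0.003,-0.01,0.014,0,0],[-0.018,0.03,-0.003,-0.009,0.013,0,0],[0,0,0,0,0,0,0]]}}

```text
time: 13.82
tool_pos: [0.51, 0.1093, 0.1036]
tcp_rot: [-1.124, -1.343, 1.332]
wrist_force: [-0.0, -0.9, -0.3]
width: 0.108
```

```bash
python3 - <<'E'
from hand import *
TG=np.array([.5078,.1005,.085])
plan([(TG,Rd(PSI+np.pi/2))])
hand(("wrist",)); hole()
E
```

```text
t 13.825 tcp [0.51   0.1093 0.1036] w 0.108 F [-0.  -0.9 -0.3] q [ 0.162  0.064  2.043  0.003  1.028 -1.586]
1 rows
[-0.0084, 0.0185, 0.0039, 0.0064, 0.0106, 0.0022]
tool axis y [ 0.006   0.0033 -1.    ] F [-0.0097 -0.8516 -0.2521]
wrist blue 2456 lo [-0.0031 -0.0558 -0.0108] hi [ 0.0062 -0.0258  0.016 ]
wrist steel 2304 lo [-0.0113  0.0098 -0.0156] hi [0.0116 0.0583 0.0289]
wrist blade 2206 lo [-0.0114  0.0476 -0.0159] hi [0.0117 0.0583 0.029 ]
wrist brass 1984 world [0.5053 0.1009 0.0546] (array([0.5064, 0.1014]), (35.643611907958984, 35.70399475097656), 70.08670043945312, np.int64(1984))
brass 1984 mean [0.5052 0.1009 0.055 ] rect [0.506  0.1016] ((35.60145950317383, 36.76255798339844), 80.58300018310547) tool [-0.008  0.05   0.008]
 circle ((505.9416198730469, 101.08172607421875), 18.567737579345703)
slot 4895 mean [0.6016 0.1056 0.055 ] rect [0.5837 0.0973] ((166.51393127441406, 62.80050277709961), 8.656221389770508) tool [-0.0203  0.0509 -0.0877]
```

{"name": "jog_arm", "arguments": {"increments": [[-0.009,0.012,0.0045,0.0065,0.0105,0.002,0],[0,0.006,0,0,0,0,0],[0,0,0,0,0,0,0]]}}

```text
time: 14.3
tool_pos: [0.5114, 0.1022, 0.09]
tcp_rot: [-1.131, -1.339, 1.326]
wrist_force: [-0.8, 0.8, 0.4]
width: 0.108
```

```bash
python3 - <<'E'
from hand import *
TG=np.array([.5074,.1000,.081])
plan([(TG,Rd(PSI+np.pi/2))])
p=read_camera("wrist"); q=read_camera("side")
cv2.imwrite("pics/s6.png",np.hstack([cv2.resize(p["img"][120:280,176:336],(400,400),interpolation=2),cv2.resize(q["img"][140:220,240:320],(400,400),interpolation=2)]))
E
```

```text
t 14.3 tcp [0.5114 0.1022 0.09  ] w 0.108 F [-0.8  0.8  0.4] q [ 0.149  0.077  2.057  0.001  0.998 -1.59 ]
1 rows
[-0.0015, 0.009, 0.0044, 0.0094, 0.0025, 0.0007]
```

View pics/s6.png

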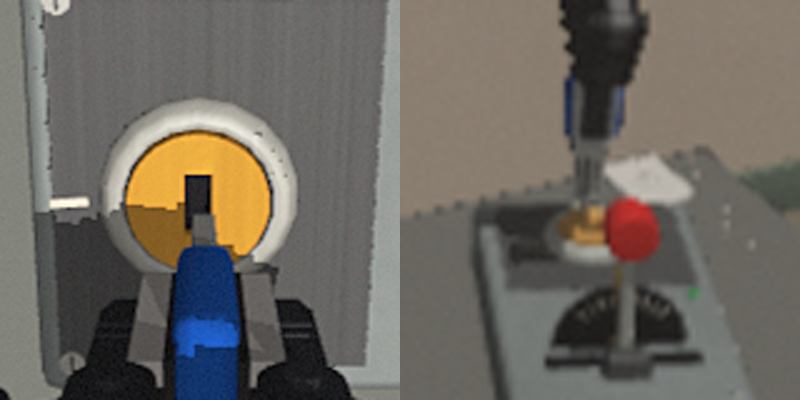

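The blade sits just over the slot and is aligned with it (wrist crop: blade at column 203, slot centre at 198). I'll correct sideways first without descending.

{"name": "jog_arm", "arguments": {"increments": [[-0.0015,0.002,0.0045,0.0095,0.0025,0.0005,0],[0,0,0,0,0,0,0]]}}

```text
time: 14.65
tool_pos: [0.5075, 0.0999, 0.0888]
tcp_rot: [-1.127, -1.33, 1.329]
wrist_force: [0.1, 0.1, 0.4]
width: 0.105
```

```bash
python3 - <<'E'
from hand import *
TG=np.array([.5074,.1000,.081])
plan([(TG,Rd(PSI+np.pi/2))])
hand(("wrist",))
p=read_camera("wrist"); T=p["world_from_camera"]; s=readout.read_state(); M=R.from_rotvec(s["tcp_rot"]).as_matrix()
g=cv2.cvtColor(p["img"],cv2.COLOR_BGR2HSV)
# blade tip bottom edge & slot far edge in image; project slot model
for n,X in (("slot corners",[HOLE+[0,0,0]+a*BX+b*BY for a in(-.008,.008) for b in (-.0035,.0035)]),("blade tip model",[s["tool_pos"]+M@np.array([.0016+a,.018,.001+b]) for a in(-.0025,.0025) for b in(-.007,.007)])):
    for x in X:
        c=np.linalg.inv(T)@np.r_[x,1]; print(n,(c[0]/c[2]*p["fx"]+p["cx"]).round(1),(c[1]/c[2]*p["fy"]+p["cy"]).round(1))
im=p["img"][180:225,240:275]; cv2.imwrite("pics/s7.png",cv2.resize(im,None,fx=12,fy=12,interpolation=0))
E
```

```text
t 14.65 tcp [0.5075 0.0999 0.0888] w 0.105 F [0.1 0.1 0.4] q [ 0.146  0.077  2.06   0.     1.004 -1.589]
1 rows
[0.0001, 0.0078, 0.0001, 0.0005, -0.0002, 0.0001]
tool axis y [ 0.0005  0.0002 -1.    ] F [0.0791 0.0759 0.367 ]
wrist blue 2427 lo [-0.0027 -0.0558 -0.0106] hi [ 0.0062 -0.0271  0.0161]
wrist steel 2371 lo [-0.0113  0.01   -0.0092] hi [0.0113 0.0436 0.0288]
wrist blade 2277 lo [-0.0113  0.0328 -0.0093] hi [0.0113 0.0436 0.0288]
slot corners 250.5 196.7
slot corners 261.8 196.7
slot corners 250.6 220.9
slot corners 261.7 220.9
blade tip model 253.5 228.8
blade tip model 253.4 206.1
blade tip model 262.0 228.8
blade tip model 262.1 206.1
```

View pics/s7.png

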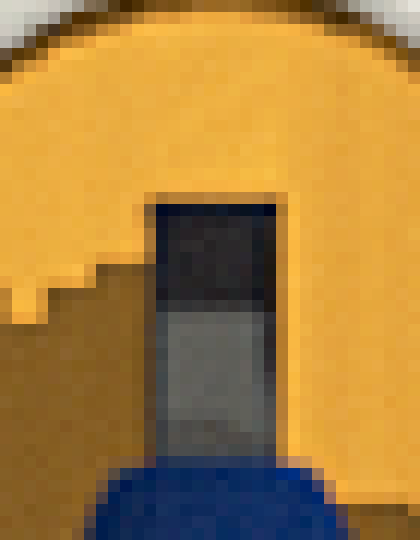

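Blade and slot share the same columns (254–262 and 253–263), and the front edges match the model within about 0.5 mm. Starting the descent.

{"name": "jog_arm", "arguments": {"increments": [[0,0.008,-0.0005,0,0,0,0],[0,0.007,0,0,0,0,0],[0,0.005,0,0,0,0,0],[0,0,0,0,0,0,0]], "force": 90}}

```text
time: 15.25
tool_pos: [0.5081, 0.1, 0.0671]
tcp_rot: [-1.127, -1.33, 1.329]
wrist_force: [0.2, 0.9, -0.8]
width: 0.103
```

```bash
python3 - <<'E'
from hand import *
plan([(np.array([.5079,.1000,.060]),Rd(PSI+np.pi/2)),(np.array([.5079,.1000,.043]),Rd(PSI+np.pi/2))])
E
```

```text
t 15.25 tcp [0.5081 0.1    0.0671] w 0.103 F [ 0.2  0.9 -0.8] q [ 0.146  0.105  2.075  0.     0.961 -1.589]
1 rows
[-0.0, 0.0071, 0.0002, 0.0005, -0.0003, 0.0002]
1 rows
[0.0, 0.017, 0.0, 0.0, 0.0, 0.0]
```

{"name": "jog_arm", "arguments": {"increments": [[0,0.006,0,0,0,0,0],[0,0.006,0,0,0,0,0],[0,0.006,0,0,0,0,0]]}}

```text
time: 15.62
tool_pos: [0.5091, 0.0999, 0.0499]
tcp_rot: [-1.128, -1.331, 1.329]
wrist_force: [-1.9, 0.3, 4.2]
width: 0.101
```

```bash
python3 - <<'E'
from hand import *
plan([(np.array([.5079,.1000,.043]),Rd(PSI+np.pi/2))])
hand(("wrist",))
E
```

```text
t 15.625 tcp [0.5091 0.0999 0.0499] w 0.101 F [-1.9  0.3  4.2] q [ 0.146  0.128  2.087 -0.     0.925 -1.589]
1 rows
[0.0003, 0.0069, 0.0011, 0.0019, -0.0002, -0.0003]
tool axis y [ 0.0019  0.     -1.    ] F [-1.9296  0.2958  4.1543]
wrist blue 2392 lo [-0.0027 -0.0558 -0.0105] hi [ 0.0062 -0.0274  0.0161]
wrist steel 2372 lo [-0.0114 -0.0059  0.0046] hi [0.0113 0.0047 0.0292]
```

{"name": "jog_arm", "arguments": {"increments": [[0,0.005,0.001,0.002,0,0,0],[0,0.005,0,0,0,0,0],[0,0.004,0,0,0,0,0]]}}

```text
time: 16.05
tool_pos: [0.5091, 0.0999, 0.0443]
tcp_rot: [-1.126, -1.328, 1.331]
wrist_force: [-14.1, -3.1, 32.3]
width: 0.106
```

```bash
python3 - <<'E'
from hand import *
plan([(np.array([.5079,.1000,.043]),Rd(PSI+np.pi/2))])
hand(("wrist","side"))
E
```

```text
t 16.05 tcp [0.5091 0.0999 0.0443] w 0.106 F [-14.1  -3.1  32.3] q [ 0.146  0.138  2.087 -0.001  0.918 -1.589]
1 rows
[0.0003, 0.0013, 0.0012, -0.0017, 0.0003, -0.0006]
tool axis y [-0.0016 -0.0009 -1.    ] F [-14.1404  -3.1096  32.2653]
wrist blue 2409 lo [-0.0027 -0.056  -0.0106] hi [ 0.0062 -0.028   0.0162]
wrist steel 2354 lo [-0.0114 -0.0113  0.0064] hi [ 0.0114 -0.0007  0.0293]
side blue 7 lo [ 0.0009 -0.0462 -0.013 ] hi [ 0.0045 -0.0283 -0.012 ]
side steel 39 lo [-0.0088 -0.0119 -0.0286] hi [ 0.0112 -0.0013  0.0021]
```

The force rose to 32 N with the TCP at 44 mm, the expected home height, and the head has not slipped in the grip. I'll relax the load and check before turning.

{"name": "jog_arm", "arguments": {"increments": [[0,0,0.001,-0.002,0,0,0],[0,0.001,0,0,0,0,0],[0,0.001,0,0,0,0,0]]}}

```text
time: 16.52
tool_pos: [0.5091, 0.0999, 0.0446]
tcp_rot: [-1.129, -1.332, 1.329]
wrist_force: [-5.3, -2.2, 17.3]
width: 0.105
```

```bash
python3 - <<'E'
from hand import *
plan([(np.array([.5081,.1000,.0435]),Rd(PSI+np.pi/2))])
p=read_camera("wrist");q=read_camera("side")
cv2.imwrite("pics/s8.png",np.hstack([cv2.resize(p["img"][130:280,180:330],(400,400),interpolation=2),cv2.resize(q["img"][140:220,240:320],(400,400),interpolation=2)]))
E
```

```text
t 16.525 tcp [0.5091 0.0999 0.0446] w 0.105 F [-5.3 -2.2 17.3] q [ 0.146  0.135  2.091 -0.001  0.913 -1.589]
1 rows
[0.0003, 0.0011, 0.001, 0.0028, 0.0004, -0.0006]
```

View pics/s8.png

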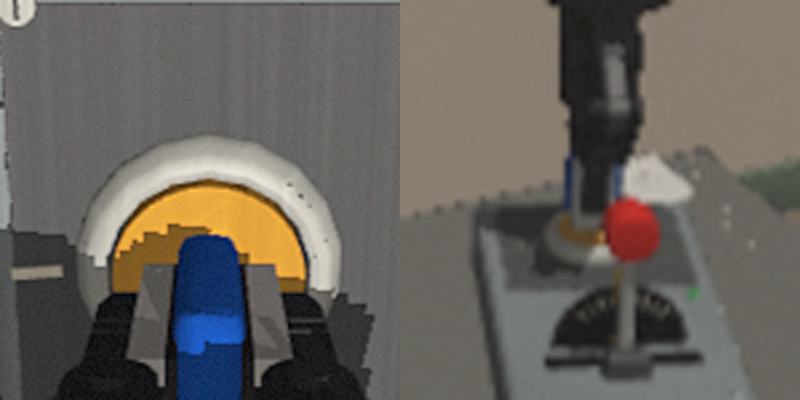

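The key is home (shoulder on the face, 17 N with a light press) and the lever is unchanged. Turning clockwise, which is + about the tool's y.

{"name": "jog_arm", "arguments": {"increments": [[-0.0002,0.0005,0.0003,0.002,0.15,0,0],[-0.0002,0.0005,0.0003,0,0.15,0,0],[-0.0002,0.0005,0.0003,0,0.15,0,0],[-0.0002,0.0005,0.0003,0,0.15,0,0]]}}

```text
time: 17.12
tool_pos: [0.509, 0.0991, 0.0447]
tcp_rot: [-1.391, -0.87, 0.869]
wrist_force: [-3.4, -2.6, 9.8]
width: 0.1
```

```bash
cat > turn.py <<'E'
from hand import *
s=readout.read_state(); M=R.from_rotvec(s["tcp_rot"]).as_matrix(); y=np.arctan2(M[1,0],M[0,0])
print("turned",PSI+np.pi/2-y,"axis tilt",M[:,1],"tcp",s["tool_pos"],"F",s["wrist_force"],"tq",s["torque"],"w",s["width"],"q",s["q"],"t",s["time"])
print("axis est",s["tool_pos"]+M@[.0018,0,.0012])
E
python3 turn.py
```

```text
turned 0.6176997921719445 axis tilt [ 0.0009 -0.0009 -1.    ] tcp [0.509  0.0991 0.0447] F [-3.448  -2.5514  9.8281] tq [-0.2446  0.551   0.0563] w 0.09970327895424981 q [ 0.1451  0.1358  2.0893 -0.0013  0.9157 -0.972 ] t 17.125
axis est [0.5087 0.1013 0.0447]
```

{"name": "jog_arm", "arguments": {"increments": [[-0.0005,0.0005,0.0008,0,0.15,0,0],[-0.0004,0.0005,0.0005,0,0.15,0,0],[-0.0002,0.0005,0.0003,0,0.15,0,0],[-0.0002,0.0005,0.0003,0,0.15,0,0]]}}

```text
time: 17.62
tool_pos: [0.5085, 0.0981, 0.0448]
tcp_rot: [-1.539, -0.392, 0.391]
wrist_force: [-4.3, -1.3, 10.7]
width: 0.102
```

```bash
python3 turn.py
```

```text
turned 1.2362566241945974 axis tilt [ 0.002  -0.0033 -1.    ] tcp [0.5085 0.0981 0.0448] F [-4.3283 -1.3129 10.7186] tq [-0.3549  0.6495 -0.0201] w 0.10202597208102068 q [ 0.1451  0.1341  2.0913 -0.0045  0.9147 -0.3515] t 17.625
axis est [0.5095 0.1    0.0447]
```

{"name": "jog_arm", "arguments": {"increments": [[-0.0004,0.0005,0.0008,0.002,0.15,0,0],[-0.0004,0.0005,0.0008,0,0.13,0,0],[-0.0002,0.0005,0.0002,0,0.06,0,0],[0,0.0005,0,0,0.03,0,0]]}}

```text
time: 18.12
tool_pos: [0.5079, 0.0977, 0.0447]
tcp_rot: [-1.574, -0.093, 0.092]
wrist_force: [-4.6, -0.3, 10.7]
width: 0.103
```

```bash
python3 turn.py
```

```text
turned 1.6178615514112877 axis tilt [ 0.0007 -0.0049 -1.    ] tcp [0.5079 0.0977 0.0447] F [-4.6273 -0.3316 10.7072] tq [0.0036 0.7317 0.1185] w 0.10255030030509148 q [ 0.1454  0.134   2.0915 -0.0063  0.9162  0.0316] t 18.125
axis est [0.5095 0.0991 0.0447]
```

{"name": "jog_arm", "arguments": {"increments": [[0,0.001,0,0,0.05,0,0],[0,0.001,0,0,0.05,0,0],[0,0.001,0,0,0.03,0,0],[0,0.001,0,0,0.03,0,0]]}}

```text
time: 18.62
tool_pos: [0.5076, 0.0977, 0.0447]
tcp_rot: [-1.577, 0.036, -0.032]
wrist_force: [-5.1, -1.8, 14.2]
width: 0.101
```

```bash
python3 turn.py; python3 - <<'E'
from hand import *
s=readout.read_state(); M=R.from_rotvec(s["tcp_rot"]).as_matrix()
p=read_camera("wrist"); W=cloud(p); T=(W-s["tool_pos"])@M; hsv=cv2.cvtColor(p["img"],cv2.COLOR_BGR2HSV)
b=(hsv[...,0]>100)&(hsv[...,0]<130)&(hsv[...,1]>120)&(abs(T[...,0])<.02)&(abs(T[...,2])<.03)&(T[...,1]<-.045)&(T[...,1]>-.07)
r=rect(T[...,[2,0]],b); print("head top in tool z,x",r)
print("head rect world",rect(W,b))
q=read_camera("side");t=read_camera("top")
cv2.imwrite("pics/s9.png",np.hstack([cv2.resize(p["img"][110:310,156:356],(400,400),interpolation=2),cv2.resize(q["img"][140:240,230:330],(400,400),interpolation=2)]))
E
python3 ang.py | grep red
```

```text
turned 1.7787297039576524 axis tilt [-0.0029 -0.0064 -1.    ] tcp [0.5076 0.0977 0.0447] F [-5.0918 -1.7705 14.2271] tq [-0.0799  0.877   0.7296] w 0.10084587214890342 q [ 0.1461  0.136   2.0892 -0.0075  0.9202  0.1938] t 18.625
axis est [0.5094 0.0988 0.0447]
head top in tool z,x (array([0.0049, 0.0002]), (31.65934944152832, 20.65928077697754), 28.398433685302734, np.int64(1946))
head rect world (array([0.5082, 0.1029]), (31.751001358032227, 20.663944244384766), 59.151065826416016, np.int64(1946))
side red 107 lo [-0.0094 -0.0059  0.0659] hi [0.0131 0.0107 0.0896]
top red 101 lo [-0.0106 -0.0143  0.0345] hi [0.0132 0.0082 0.0909]
wrist red 4 lo [-0.0039 -0.0155  0.0302] hi [ 0.0142 -0.0153  0.0336]ang.py:16: RuntimeWarning: Mean of empty slice.
  pts=np.array(pts); c=pts.mean(0); far=pts[pts[:,1]>np.percentile(pts[:,1],60)].mean(0)
  ret = um.true_divide(
```

View pics/s9.png

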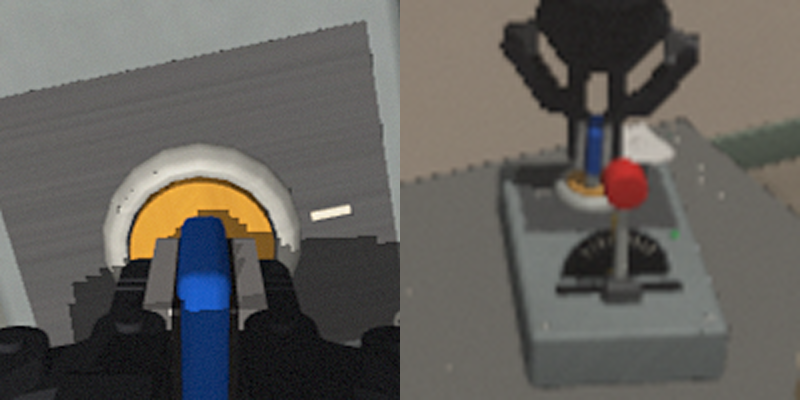

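{"name": "jog_arm", "arguments": {"increments": [[0,0.001,0,0,0.01,0,0],[0,0.001,0,0,0.01,0,0],[0,0.001,0,0,0.01,0,0],[0,0.001,0,0,0.01,0,0]]}}

```text
time: 19.42
tool_pos: [0.5075, 0.0976, 0.0447]
tcp_rot: [-1.58, 0.061, -0.053]
wrist_force: [-5.2, -0.9, 13.5]
width: 0.099
```

```bash
python3 turn.py; python3 -c "
from hand import *
hand(('wrist',))
print(bot.finish_job())"
```

```text
turned 1.8079623127135305 axis tilt [-0.0052 -0.0094 -0.9999] tcp [0.5075 0.0976 0.0447] F [-5.2002 -0.8853 13.4746] tq [0.0123 0.8593 0.9839] w 0.09853939524276233 q [ 0.1479  0.1378  2.0872 -0.0107  0.9232  0.2267] t 19.425
axis est [0.5094 0.0986 0.0447]
tool axis y [-0.0052 -0.0094 -0.9999] F [-5.2002 -0.8853 13.4746]
wrist blue 2396 lo [-0.0051 -0.0559 -0.0092] hi [ 0.004  -0.028   0.0176]
wrist steel 2188 lo [-0.0113 -0.0112  0.0083] hi [ 0.0113 -0.0009  0.0294]
the job is handed in; nothing more can be done
None
```

I handed the job in at about 19.5 s with the key home, turned to its stop and still gripped. The system reports no verdict.

- **Lever:** I gripped the red knob and swung the lever to about 0.81 rad. The yellow pointer reads about 0.85 rad, so the gap is about 0.04 rad against the allowed 0.13. The knob was in the same place after the key was turned.
- **Key:** I took it from the rest and pushed it home. The force rose to 32 N with the tool at 44.6 mm, within 1 mm of the expected home height, and the head had not slipped lengthwise in the grip. I then turned it clockwise to the stop, where the moment about the vertical climbed to about 1 N m. It was still gripped (90 N set) under a light 13 N press.

**Checks that disagreed:**
- **Fingertips:** In the pictures they end about 24 mm behind the reported TCP, not 14 mm ahead as stated. My first grasp at the knob closed on nothing; I went by the pictures from then on.
- **Turn angle:** The tool turned 1.81 rad, more than the 1.5 rad stop plus play. The key must have twisted in the pads by up to about 0.2 rad, or the arm gave a little. I could not read the lock angle directly.
- **Switch axis:** My estimate of where the axis lies drifted by 2 to 3 mm during the turn. I put this down to uncertainty in how the key sits in the grip.
- **Bystanders:** I did not measure the bell and spools again at the end. The arm showed no unexpected contact force.

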